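Rock the angle gauge on the half-round batten to its red tab and hold

TASK

Lay the dark half-round batten flat, round side up, between the brass pins on the wooden offcut and let go of it. Take the angle gauge by its black handle, stand it upright and level across the middle of the batten with its dial still facing the robot, then rock it sideways on the batten until the swinging pointer settles over the red tab. Finish while still holding the gauge there, its base touching the batten but not the offcut, and do not disturb the other things on the table.

Things in the scene. Friction and masses are not known exactly. Their poses are not given: they have to be found in the camera images.
- offcut: Pale wooden joist offcut, fixed, 120 (x) x 150 (y) x 30 mm. Origin: centre of its underside, on the table. On its top (z = 30 mm) four brass pins, 10 mm thick, 12 mm high, at x = +-43, y = +-24 mm: the batten lies along x between them (38 mm clear for its 30 mm width). A 6 mm plywood scrap on the top at y = -36 to -72 mm makes it uneven. Its x points about away from the robot.
- batten: Dark wooden half-round batten, loose, about 0.1 kg, 130 mm long (its x) x 30 mm wide (y) x 32 mm high. Origin: centre of its flat underside. Its sides are upright for the lower 17 mm; above that the top is a half cylinder of radius 15 mm along x, whose axis is 17 mm above the underside. It starts on the table, flat side down.
- gauge: Angle gauge, loose, 0.3 kg, 144 mm high. Origin: centre of the underside of its flat aluminium base, 40 (x) x 120 (y) x 14 mm. On it a blue plate, 110 mm wide (y), 8 mm thick, up to z = 96 mm, with a white dial on its -x side (faces the robot). On top, centred, a black handle 22 (x) x 30 (y) mm from z = 96 to 144: grasp it across y. Starts standing on the table. In use its x lies along the batten.
- offcut_far (a point): Middle of the offcut's top edge on its far (+x) side, 60 mm from its centre; it lies behind the gauge when the dial faces the robot.
- pointer (a joint): The gauge's free-swinging black pendulum pointer, pivot 86 mm above the underside of the base, turning about the gauge's x axis; rad. 0 = pointing straight to the base. It hangs plumb, settling in about a second (it can be read while the gauge is held), so when the gauge is tilted by an angle a about its own +x (a > 0 lifts its +y end) the pointer reads -a.
- mark (a joint): Angle of the red tab on the dial about the same pivot and with the same sign as the pointer; rad, between 0.17 and 0.33; it stays put on the gauge. Positive = on the +y side of the dial (the left as the robot sees it), so the gauge's +y end must be lowered by this angle.
- pointer_tip (a point): Tip of the black pointer, 53 mm from the pivot.
- mark_tip (a point): Inner edge of the red tab (9 mm wide, 12 mm long), 53 mm from the pivot, 8 mm in front of the gauge's middle plane like the pointer tip: the two points coincide when the pointer is on the tab.
- tape_measure: Bystander: black and yellow tape measure, 106x85x43 mm. Origin: centre of its underside.
- cup_low: Bystander: small low clay cup, 54x59x31 mm. Origin: centre of its underside.
- tripod_small: Bystander: clay bowl on three feet, 80x79x66 mm. Origin: centre of its underside.
- little_vase: Bystander: little clay vase, 35x36x51 mm. Origin: centre of its underside.
There are look-alikes about, which are no part of the job. Of the things shaped like the offcut, the wooden one is meant.

How it is judged:
On the way, in this order (a step that is already met when the one before it is completed fails the run):
1. the batten lies flat, round side up, between the pins on the offcut, released (x of batten in the frame of offcut between -0.015 and 0.015 m and y of batten in the frame of offcut between -0.009 and 0.009 m and z of batten in the frame of offcut between 0.026 and 0.035 m and angle between batten's own z axis and vertical below 0.1 rad and angle between the x axis of batten and the x axis of offcut, either way round below 0.14 rad and contact force between batten and the fingers below 0.1 N and linear speed of batten below 0.02 m/s), for 0.2 s.
2. the gauge, held, stands upright and level across the middle of the batten (contact force between gauge and batten above 0.3 N and contact force between gauge and the fingers above 1 N and contact force between gauge and offcut below 0.1 N and x of gauge in the frame of offcut between -0.03 and 0.03 m and x of offcut_far in the frame of gauge above 0 m and y of gauge in the frame of offcut between -0.025 and 0.025 m and angle between the x axis of gauge and the x axis of batten, either way round below 0.25 rad and angle between gauge's own z axis and vertical below 0.11 rad), for 0.1 s.
3. rocked on the batten, the gauge's pointer has settled over the red tab (contact force between gauge and batten above 0.3 N and contact force between gauge and the fingers above 1 N and contact force between gauge and offcut below 0.1 N and x of gauge in the frame of offcut between -0.03 and 0.03 m and x of offcut_far in the frame of gauge above 0 m and y of gauge in the frame of offcut between -0.025 and 0.025 m and angle between the x axis of gauge and the x axis of batten, either way round below 0.25 rad and distance between pointer_tip and mark_tip below 0.005 m and velocity of joint pointer between -0.15 and 0.15 rad/s and angular speed of gauge below 0.05 rad/s and linear speed of gauge below 0.02 m/s), for 0.3 s.
At the end, for the whole second after the job is handed in: Batten flat between the pins (15 mm along, 9 mm across). Gauge held, pressing on the batten (over 0.3 N), clear of the offcut, dial facing the robot, within 30 mm along and 25 mm across of its middle;  pointer tip within 5 mm of the tab's point, at rest (all of step 3 and x of batten in the frame of offcut between -0.015 and 0.015 m and y of batten in the frame of offcut between -0.009 and 0.009 m and z of batten in the frame of offcut between 0.026 and 0.035 m and angle between batten's own z axis and vertical below 0.1 rad and angle between the x axis of batten and the x axis of offcut, either way round below 0.14 rad); the arm keeps its last pose, push and grip.
It fails at once if a bystander is moved more than 25 mm or tipped (distance of any of tape_measure, cup_low, tripod_small, little_vase from where it was at the start of the episode above 0.025 m or angle between any of tape_measure, cup_low, tripod_small, little_vase's own z axis and vertical above 0.5 rad).
It also fails if it takes over 67 s, if anything falls off the work surface, if the arm or the gripper's body presses on something with over 40 N, if the wrist force passes 120 N, or if a joint passes its speed limit or range.

ROBOT

A 7-joint arm with a two-finger parallel gripper is mounted at the origin on the work surface; the furniture and walls round the work are solid. World frame = base frame: x ahead of the robot, y to its left, z up, the work surface at z = 0. Lengths are in m, angles in rad, forces in N, time in s.
With the tool pointing down it reaches from about 0.425 to 0.95 m from the base axis. Payload 4.7 kg.
Tool frame: the origin (TCP) lies on the centre line of the jaws, within the pads' length; the fingertips stand robot.nose_length ahead of it and the grasp point (between the pads) lies 8 mm behind it (robot.nose_length is the distance from the TCP to the fingertips, in m); z points along the fingers, y is the line along which they close (so a half turn about z gives the same grasp; the last joint's range is limited). The gripper opens to 85 mm and grips with 20 to 120 N. Pads are 22 mm wide; open, the fingers measure 114 mm over their backs; the gripper's body (76 mm by 85 mm) begins 54 mm behind the grasp point. The pads swing forward as they close: fully open they stand 13 mm farther back than shut.
Start: joints at [-1.377, 0.469, -0.049, 1.532, 0.024, 1.141, -0.082], TCP at [0.149, 0.658, 0.203] pointing down, gripper open.
Joint ranges: [-2.59, 2.59], [-0.33, 1.99], [-1.39, 1.29], [0.1, 2.45], [-1.04, 4.18], [0.21, 1.99], [-2.66, 2.66]. Speed limits (rad/s): [2.57, 2.57, 3.14, 3.14, 3.14, 3.14, 3.14].

INTERFACE

Orientations are given as [roll, pitch, yaw] about the fixed x, y, z axes, in that order (R = Rz(yaw) Ry(pitch) Rx(roll)).
In Python, from plant import robot gives the robot as it stands. Calls block until the motion is done:
- robot.goto(position, orientation): joint-space move of the TCP to a pose.
- robot.move_straight(position, vel=0.15, attitude=None, contact_N=None): straight line of the TCP; attitude=None keeps the orientation; vel is the mean speed in m/s. With contact_N (N) it stops when the force on the tool has changed by that much, and returns True; else False.
- robot.move_joints(angles): joint-space move.
- robot.grip(opening, strength=None): opening from 0.0 (shut) to 1.0 (fully open); strength is the grip in N (None keeps the last); returns when the fingers have stopped.
- robot.sleep(seconds).
- robot.inverse_kinematics(position, orientation): joint angles nearest the present ones, or None.
- robot.sense(): the state.
- robot.grab_frame(name): name is "scene" or "top"; returns a dict with "image" (384x512x3 uint8, red, green, blue), "range_z" (384x512 float32, m along the optical axis (not along the pixel's ray), 0 where there is no reading), "fx", "fy", "cx", "cy" (pixels), "dist_coeffs" ([k1, k2, p1, p2, k3] as OpenCV has them; the pictures are not rectified), "R" (3x3) and "t" (3): a world point X has camera coordinates R X + t. Camera axes: x right, y down, z forward; pixel columns grow to the right and rows downward; lengths in m; the calibration is good to about 2 mm. A picture is of the moment at which its call begins.
A pose or a line that the arm cannot do raises robot.IKError and nothing moves.
- robot.close_job(): hands the job in; it is judged then, once.
The state is a dict: "t": time; "joint_pos": joint angles; "joint_velocities": joint speeds; "effort": joint torques, N m; "tcp_pos": TCP position; "tcp_rot": TCP orientation; "wrist_force": force on the tool from outside, world axes, zero at the start; "torque": the same for the moment, N m; "opening": opening from 0.0 (shut) to 1.0 (fully open); "gripper_force": force on a finger pad.
Only numpy, scipy, OpenCV 4.12 (cv2) and the standard library are available. Lean on these libraries where they do the work, as an engineer would, in place of code of your own. Each camera call takes 0.05 s, during which the arm holds its last target. There are 200 camera calls.

## Working session

There is one attempt and no reset: what is moved stays moved. The work goes in short steps, each a Python script; the robot and the scene stay as the last script left them, time stands still between calls to the robot, and variables do not carry over. Pictures are saved under pics/ and viewed, at most 10 in all, crops included, and the job is handed in when it is done.

```bash
ls; mkdir -p pics
cat > h.py <<'E'
import numpy as np, cv2, pickle
from plant import robot
def grab(n):
    f=robot.grab_frame(n); pickle.dump({k:f[k] for k in f},open(f'{n}.pkl','wb')); return f
def cloud(f):
    h,w=f["range_z"].shape
    K=np.array([[f["fx"],0,f["cx"]],[0,f["fy"],f["cy"]],[0,0,1.]])
    u,v=np.meshgrid(np.arange(w),np.arange(h))
    p=cv2.undistortPoints(np.stack([u,v],-1).reshape(-1,1,2).astype(float),K,np.array(f["dist_coeffs"],float)).reshape(h,w,2)
    z=f["range_z"]; P=np.dstack([p[...,0]*z,p[...,1]*z,z])
    W=(P-np.array(f["t"]))@np.array(f["R"]); W[z==0]=np.nan
    return W
def load(n): return pickle.load(open(f'{n}.pkl','rb'))
def save(n,im): cv2.imwrite(f'pics/{n}.png',cv2.cvtColor(np.ascontiguousarray(im),cv2.COLOR_RGB2BGR))
E
python3 - <<'E'
from h import *
for n in("scene","top"):
    f=grab(n); save(n+"0",cv2.resize(f["image"],(800,600)))
    print(n,f["fx"],-np.array(f["R"]).T@np.array(f["t"]),np.array(f["R"])[2])
s=robot.sense(); print(s, robot.nose_length)
E
```

```text
pics
scene 349.2012360414779 [-0.13030228 -0.72741662  0.56107903] [ 0.52759721  0.72833608 -0.43722732]
top 367.5052977231564 [0.32509814 0.06395144 1.39960265] [ 0.07970684  0.00544218 -0.99680349]
{'t': 0.1, 'joint_pos': array([-1.37692592,  0.46936534, -0.04860667,  1.53355374,  0.02411552,
        1.14102507, -0.08231848]), 'joint_velocities': array([ 1.00559860e-03, -2.08974715e-03, -1.41684716e-03, -3.33299538e-04,
        1.59360744e-04,  3.94555087e-05,  8.02332248e-05]), 'effort': array([ 5.05798689e-04, -5.11513066e+01, -4.70215932e-02, -2.38389462e+01,
        1.07634114e-02,  4.37166280e-03,  1.61861607e-05]), 'tcp_pos': array([0.1489887 , 0.65776465, 0.20177216]), 'tcp_rot': array([-3.13982881e+00,  7.07227243e-05,  2.91884932e+00]), 'wrist_force': array([-0.02375864, -0.59247685, -0.59209632]), 'torque': array([ 0.00543662, -0.01337815, -0.00059268]), 'gripper_force': 0.0, 'opening': 0.9995809881354014} 0.011
```

View pics/scene0.png

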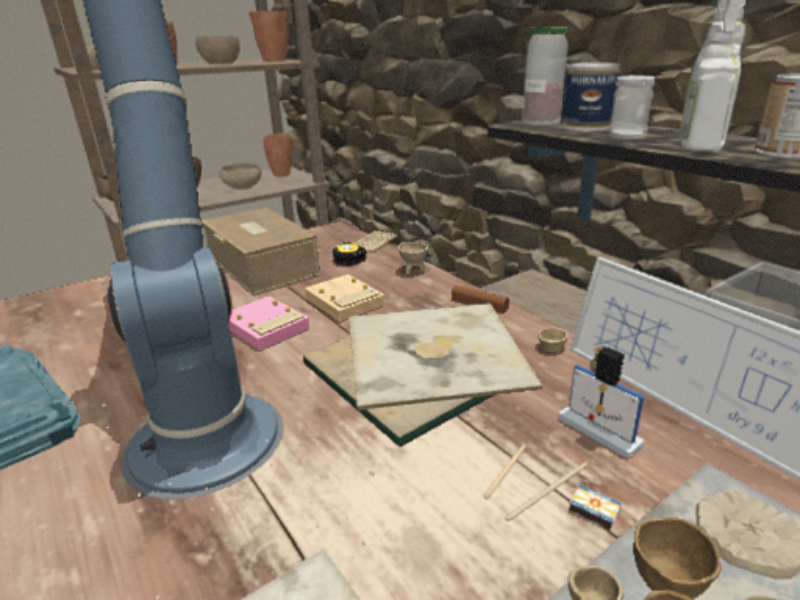

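View pics/top0.png

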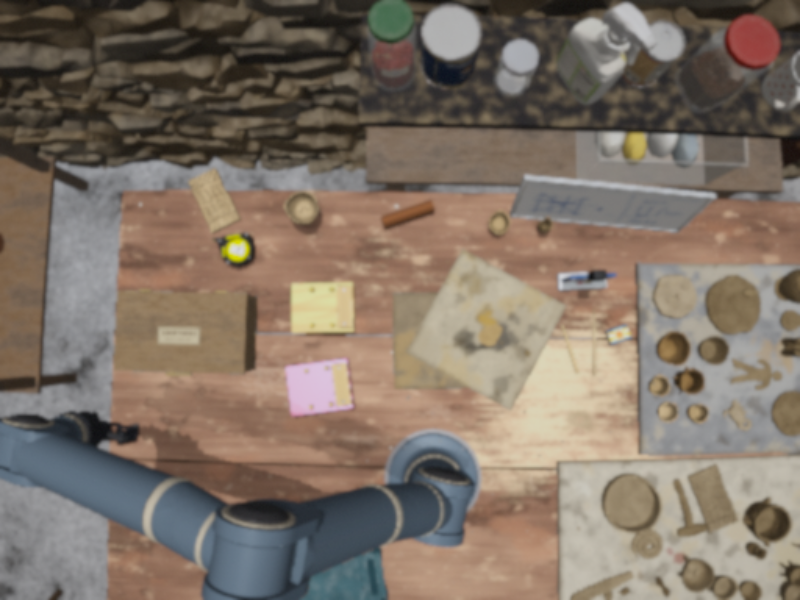

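The scene picture (800 x 600) has two offcut-shaped blocks: pale wood at (345,296), top view (322,307), and pink at (268,322), top view (320,387). The wooden one is meant. The brown half-round batten is at (480,298), top (408,214). The gauge is at (605,400), top (585,280). The bystanders in the top view are the tape (235,248), tripod (302,209), cup (498,223) and vase (543,226).

Run:
```python
from h import *
t=load("top"); s=load("scene"); W=cloud(t); S=cloud(s)
def crop(im,x0,y0,x1,y1,w,h): # 800-scale coords
    k=.64; return cv2.resize(im[int(y0*k):int(y1*k),int(x0*k):int(x1*k)],(w,h),interpolation=cv2.INTER_CUBIC)
a=np.hstack([crop(t["image"],270,180,450,340,400,300),crop(t["image"],480,190,680,340,400,300)])
b=np.hstack([crop(s["image"],290,230,530,340,400,300),crop(s["image"],540,340,660,460,400,300)])
save("crop1",np.vstack([a,b]))
def rect(C,im,lo,hi,zr,name):
    m=np.all((C[...,:2]>lo)&(C[...,:2]<hi),-1)&(C[...,2]>zr[0])&(C[...,2]<zr[1])
    p=C[m]; 
    if len(p)<5: print(name,len(p));return
    r=cv2.minAreaRect(p[:,:2].astype(np.float32)); print(name,len(p),np.round(r[0],4),np.round(r[1],4),round(r[2],1),'zmed',np.round(np.percentile(p[:,2],[5,50,95]),4),'mean',p.mean(0).round(4))
def at(x,y): return W[int(y*.64),int(x*.64)].round(3)
for n,(x,y) in dict(off=(322,307),bat=(408,214),gau=(600,275),gl=(565,283),cup=(498,223),vase=(543,226),trip=(302,209),tape=(235,248),board=(600,205),shelf=(460,150),shelf2=(500,110),mag=(487,320)).items(): print(n,at(x,y))
for C,nm in((W,'top'),(S,'scene')):
    o=at(322,307);rect(C,0,o[:2]-.11,o[:2]+.11,(.024,.055),nm+' off')
    o=at(408,214);rect(C,0,o[:2]-.1,o[:2]+.1,(.012,.045),nm+' bat'); rect(C,0,o[:2]-.1,o[:2]+.1,(.026,.045),nm+' batTop')
    o=at(585,280);rect(C,0,o[:2]-.1,o[:2]+.1,(.006,.022),nm+' gbase');rect(C,0,o[:2]-.1,o[:2]+.1,(.03,.092),nm+' gplate');rect(C,0,o[:2]-.1,o[:2]+.1,(.1,.16),nm+' ghandle')
```

```text
off [0.408 0.269 0.031]
bat [0.639 0.067 0.03 ]
gau [ 0.48 -0.36  0.15]
gl [ 0.476 -0.316  0.016]
cup [ 0.625 -0.153  0.006]
vase [ 0.611 -0.256  0.045]
trip [0.647 0.325 0.032]
tape [0.548 0.485 0.037]
board [ 0.652 -0.382  0.093]
shelf [ 0.818 -0.063 -0.029]
shelf2 [ 0.762 -0.103  0.368]
mag [ 0.382 -0.117  0.08 ]
top off 1232 [0.4082 0.2695] [0.1201 0.1446] 1.5 zmed [0.0262 0.0312 0.0389] mean [0.4075 0.2687 0.0316]
top bat 284 [0.6411 0.0701] [0.0321 0.1298] 20.0 zmed [0.018  0.0297 0.0359] mean [0.6389 0.0694 0.0287]
top batTop 210 [0.6404 0.0698] [0.0285 0.1298] 21.4 zmed [0.0269 0.0309 0.0364] mean [0.6399 0.0705 0.0312]
top gbase 263 [ 0.4799 -0.3581] [0.1949 0.1962] 89.5 zmed [0.0062 0.0134 0.0193] mean [ 0.4814 -0.3575  0.0126]
top gplate 177 [ 0.4536 -0.3204] [0.0656 0.1796] 39.1 zmed [0.0466 0.0828 0.0882] mean [ 0.4271 -0.2923  0.0783]
top ghandle 89 [ 0.4839 -0.3659] [0.0733 0.0219] 89.6 zmed [0.1029 0.1422 0.1483] mean [ 0.4833 -0.3557  0.1348]
scene off 673 [0.4039 0.269 ] [0.1207 0.1549] 2.5 zmed [0.0268 0.0312 0.0382] mean [0.3983 0.2585 0.032 ]
scene bat 282 [0.6315 0.0661] [0.0322 0.1319] 23.7 zmed [0.0132 0.0255 0.0327] mean [0.6307 0.0627 0.0244]
scene batTop 135 [0.633  0.0679] [0.025  0.1302] 21.2 zmed [0.0264 0.0303 0.0332] mean [0.6334 0.0659 0.0301]
scene gbase 551 [ 0.4778 -0.36  ] [0.0399 0.121 ] 6.8 zmed [0.0077 0.014  0.0201] mean [ 0.4722 -0.3667  0.0138]
scene gplate 1241 [ 0.4529 -0.3236] [0.0632 0.1876] 37.0 zmed [0.0343 0.0679 0.0892] mean [ 0.4667 -0.3503  0.0652]
scene ghandle 347 [ 0.4812 -0.3608] [0.0243 0.0306] 5.8 zmed [0.1039 0.1282 0.145 ] mean [ 0.4761 -0.3644  0.1267]
```

View pics/crop1.png

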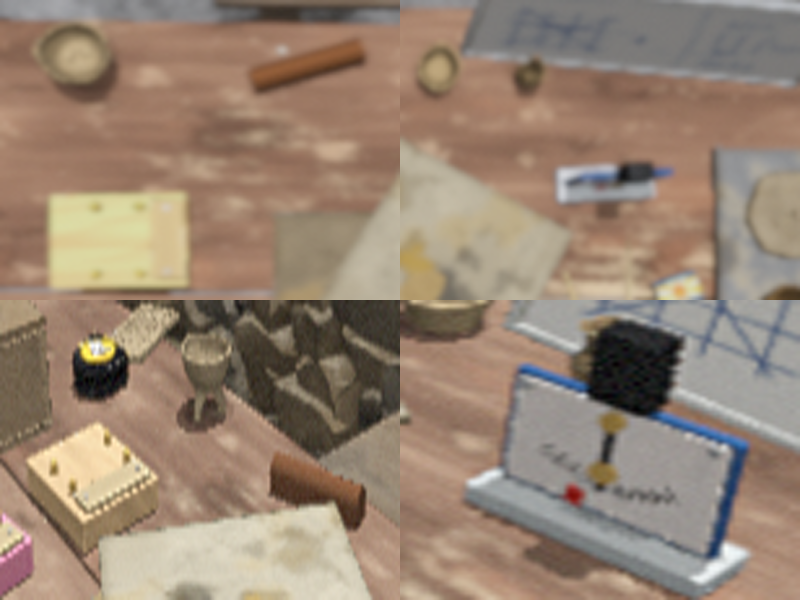

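The crops confirm the pale offcut with brass pins and plywood scrap, the brown half-round batten, and the gauge with its red tab left of the pointer. Next I pick up the batten.

```bash
cat >> h.py <<'E'
D=np.pi/180
def st(): 
    s=robot.sense(); print('t',round(s["t"],2),'tcp',np.round(s["tcp_pos"],4),'rot',np.round(s["tcp_rot"],3),'F',np.round(s["wrist_force"],2),'op',round(s["opening"],3),'gf',round(s["gripper_force"],1)); return s
E
python3 - <<'E'
from h import *
B=[.638,.069]; o=[np.pi,0,110.8*D]
robot.move_straight([.149,.658,.28],vel=.25)
robot.goto([*B,.16],o)
robot.grip(.65); 
robot.move_straight([*B,.04],vel=.15)
print(robot.move_straight([*B,.014],vel=.05,contact_N=8)); st()
robot.grip(0,40); st()
robot.move_straight([*B,.17],vel=.15); st()
f=grab("scene"); save("s1",cv2.resize(f["image"][90:250,120:400],(800,457)))
for p,y in(([.4065,.2692,.15],182),([.4065,.2692,.15],2)): print(robot.inverse_kinematics(p,[np.pi,0,y*D]))
E
```

```text
False
t 5.32 tcp [0.638  0.0689 0.0139] rot [-3.141  0.     1.934] F [-0.15 -0.55  0.64] op 0.649 gf 0.0
t 5.88 tcp [0.638  0.069  0.0141] rot [3.141 0.    1.934] F [0.25 0.36 0.07] op -0.006 gf 0.0
t 7.08 tcp [0.6372 0.069  0.1689] rot [-3.14  -0.     1.934] F [ 0.2  -0.79  0.2 ] op -0.0 gf 0.0
[-0.89604128  0.22258385  0.2614443   2.03956288 -0.07360748  0.88810209
  1.01142445]
[-1.51661395  0.35045755  1.05596534  2.06723149 -0.38131046  0.93230279
 -1.78928631]
```

View pics/s1.png

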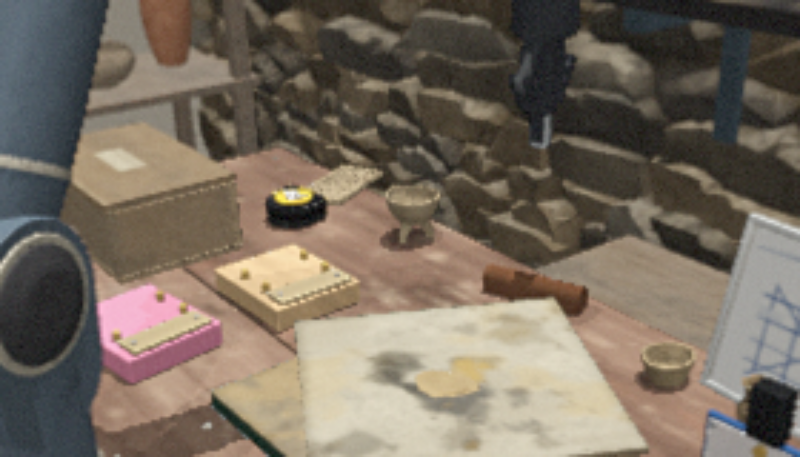

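The gripper shut on nothing; the batten is still on the table at (535,290). I re-measure it and check the robot against the cameras.

Run:
```python
from h import *
t=grab("top"); s=load("scene")
for nm,f in(("top",t),("scene",s)):
    C=cloud(f)
    for zr in((.01,.045),(.026,.045)):
        m=(abs(C[...,0]-.64)<.1)&(abs(C[...,1]-.07)<.1)&(C[...,2]>zr[0])&(C[...,2]<zr[1]); p=C[m]
        r=cv2.minAreaRect(p[:,:2].astype(np.float32)); print(nm,len(p),np.round(r[0],4),np.round(r[1],4),round(r[2],1),np.percentile(p[:,2],[5,50,95]).round(3))
    m=(abs(C[...,0]-.637)<.1)&(abs(C[...,1]-.07)<.1)&(C[...,2]>.10)&(C[...,2]<.19); p=C[m]; 
    if len(p): print('fingers',len(p),p.mean(0),p.min(0),p.max(0))
    # project tip and expected batten
    K=np.array([[f["fx"],0,f["cx"]],[0,f["fy"],f["cy"]],[0,0,1.]])
    print(cv2.projectPoints(np.array([[.637,.069,.158],[.638,.069,.03]]),cv2.Rodrigues(np.array(f["R"]))[0],np.array(f["t"]),K,np.array(f["dist_coeffs"]))[0].reshape(-1,2))
    u=slice(130,150) if nm=="top" else None
i=lambda im,a,b,c,d,w,h: cv2.resize(im[b:d,a:c],(w,h),interpolation=cv2.INTER_CUBIC)
save("c2",np.hstack([i(t["image"],200,90,320,180,400,300),i(s["image"],270,90,350,210,400,600)[:300],]) if 0 else np.hstack([i(t["image"],210,100,310,200,400,400),i(s["image"],265,120,345,200,400,400)]))
```

```text
top 32 [0.6605 0.0145] [0.0337 0.0154] 3.6 [0.015 0.029 0.035]
top 21 [0.6596 0.0168] [0.0207 0.0164] 18.7 [0.028 0.031 0.035]
[[260.4300808  128.23478112]
 [260.43555986 136.28541046]]
scene 293 [0.6311 0.0663] [0.0314 0.1317] 25.2 [0.012 0.025 0.033]
scene 135 [0.6338 0.0675] [0.0211 0.1306] 20.9 [0.027 0.031 0.033]
[[307.9608355  152.20494539]
 [306.94860777 186.84356584]]
```

View pics/c2.png

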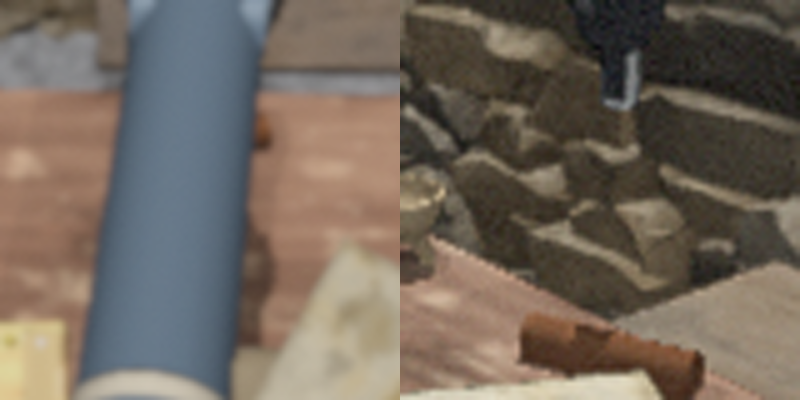

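Run:
```python
from h import *
s=load("scene"); C=cloud(s); print(C[132:148:2,304:316:2].round(3)[...,:].tolist() if 0 else '')
m=(abs(C[...,0]-.637)<.1)&(abs(C[...,1]-.07)<.1)&(C[...,2]>.10)&(C[...,2]<.40); p=C[m]
for a in np.arange(.18,.4,.02):
    q=p[(p[:,2]>=a)&(p[:,2]<a+.02)]
    if len(q): print(round(a,2),len(q),q.mean(0).round(3),q.min(0).round(3),q.max(0).round(3))
print(robot.nose_length)
robot.grip(0.65); f=grab("scene"); C=cloud(f); st()
m=(abs(C[...,0]-.637)<.1)&(abs(C[...,1]-.07)<.1)&(C[...,2]>.10)&(C[...,2]<.40); p=C[m]
for a in np.arange(.16,.3,.02):
    q=p[(p[:,2]>=a)&(p[:,2]<a+.02)]
    if len(q): print(round(a,2),len(q),q.mean(0).round(3),q.min(0).round(3),q.max(0).round(3))
```

```text
0.18 3 [0.633 0.067 0.198] [0.632 0.062 0.196] [0.635 0.073 0.199]
0.2 44 [0.631 0.062 0.21 ] [0.622 0.055 0.201] [0.645 0.074 0.22 ]
0.22 48 [0.631 0.062 0.229] [0.623 0.052 0.221] [0.652 0.079 0.24 ]
0.24 78 [0.629 0.058 0.251] [0.594 0.042 0.242] [0.678 0.077 0.26 ]
0.26 118 [0.626 0.055 0.27 ] [0.58  0.038 0.261] [0.692 0.08  0.28 ]
0.28 137 [0.619 0.052 0.289] [0.576 0.034 0.28 ] [0.697 0.082 0.3  ]
0.3 108 [0.623 0.054 0.309] [0.596 0.043 0.301] [0.67 0.07 0.32]
0.32 130 [0.617 0.048 0.332] [0.597 0.029 0.32 ] [0.658 0.094 0.34 ]
0.34 354 [0.678 0.043 0.351] [ 0.598 -0.03   0.34 ] [0.736 0.113 0.36 ]
0.36 300 [0.668 0.045 0.368] [ 0.599 -0.029  0.36 ] [0.736 0.113 0.38 ]
0.38 161 [0.619 0.048 0.391] [0.599 0.03  0.38 ] [0.66  0.091 0.399]
0.011
t 7.79 tcp [0.638 0.069 0.17 ] rot [ 3.142 -0.     1.934] F [0.04 0.33 1.21] op 0.654 gf 0.0
0.2 65 [0.637 0.065 0.212] [0.598 0.045 0.203] [0.673 0.089 0.22 ]
0.22 85 [0.634 0.065 0.23 ] [0.597 0.047 0.22 ] [0.672 0.089 0.24 ]
0.24 106 [0.631 0.061 0.252] [0.577 0.034 0.24 ] [0.694 0.09  0.26 ]
0.26 125 [0.623 0.054 0.271] [0.573 0.034 0.26 ] [0.7  0.08 0.28]
0.28 149 [0.621 0.053 0.29 ] [0.571 0.032 0.28 ] [0.702 0.083 0.3  ]
```

The depth cloud shows the fingertips about 38 mm higher than the reported TCP and nose length imply: closed tips are at z=0.196 with the reported TCP at 0.169. I correct for this along the tool axis and use contact-guarded descents.

Run:
```python
from h import *
B=[.637,.069]
robot.move_straight([*B,.02],vel=.15)
print(robot.move_straight([*B,-.023],vel=.04,contact_N=6)); st()
robot.grip(0,40); s=st()
if s["opening"]>.2:
    robot.move_straight([*B,.14],vel=.15); st()
f=grab("scene"); C=cloud(f)
m=(abs(C[...,0]-.637)<.12)&(abs(C[...,1]-.07)<.12)&(C[...,2]>.11)&(C[...,2]<.2); p=C[m]
for a in np.arange(.12,.2,.01):
    q=p[(p[:,2]>=a)&(p[:,2]<a+.01)]
    if len(q): print(round(a,2),len(q),q.mean(0).round(3),q.min(0).round(3),q.max(0).round(3))
```

```text
False
t 10.17 tcp [ 0.6373  0.069  -0.0227] rot [3.141 0.    1.934] F [-0.48 -0.5   0.68] op 0.647 gf 0.0
t 10.52 tcp [ 0.6376  0.069  -0.0224] rot [3.14  0.    1.934] F [-0.47  0.15  2.87] op 0.341 gf 41.7
t 11.75 tcp [0.6361 0.0691 0.1388] rot [-3.139 -0.     1.934] F [ 0.27 -0.08 -1.05] op 0.338 gf 41.3
0.16 83 [0.626 0.058 0.166] [0.598 0.003 0.161] [0.668 0.125 0.17 ]
0.17 108 [0.625 0.058 0.175] [0.6   0.001 0.17 ] [0.668 0.124 0.18 ]
0.18 136 [0.626 0.058 0.185] [0.6   0.005 0.18 ] [0.666 0.126 0.19 ]
0.19 103 [0.632 0.063 0.193] [0.603 0.006 0.19 ] [0.663 0.128 0.2  ]
```

Run:
```python
from h import *
O=[.4065,.2692]; o=[np.pi,0,182*D]
robot.goto([*O,.13],o)
robot.move_straight([*O,.045],vel=.15); robot.sleep(.3); st()
f=grab("scene"); t=grab("top")
i=lambda im,a,b,c,d,w,h: cv2.resize(im[b:d,a:c],(w,h),interpolation=cv2.INTER_CUBIC)
save("c3",np.hstack([i(t["image"],170,160,240,230,400,400),i(f["image"],180,140,260,220,400,400)]))
C=cloud(f)
for nm,lo,hi in(("bat",.062,.1),("off",.024,.034)):
    m=(abs(C[...,0]-O[0])<.1)&(abs(C[...,1]-O[1])<.1)&(C[...,2]>lo)&(C[...,2]<hi); p=C[m]
    r=cv2.minAreaRect(p[:,:2].astype(np.float32)); print(nm,len(p),np.round(r[0],4),np.round(r[1],4),round(r[2],1),p.min(0).round(3),p.max(0).round(3))
```

```text
t 13.98 tcp [0.4069 0.2696 0.0457] rot [ 3.141e+00  1.000e-03 -3.107e+00] F [ 0.75  0.37 -1.24] op 0.337 gf 41.3
bat 337 [0.4048 0.2622] [0.0494 0.1329] 79.0 [0.339 0.238 0.068] [0.472 0.288 0.1  ]
off 474 [0.4037 0.2687] [0.1229 0.1535] 2.1 [0.342 0.191 0.024] [0.467 0.343 0.034]
```

View pics/c3.png

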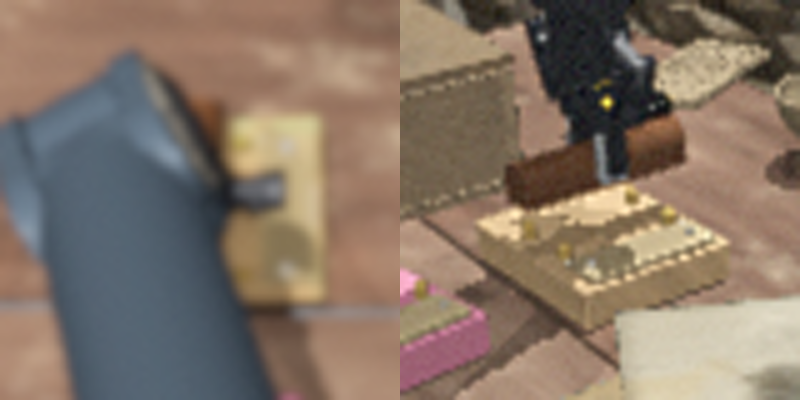

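The batten hangs aligned above the four pins, seen at (600,170) in the right half. I lower it and release.

Run:
```python
from h import *
O=[.4065,.2692]
print(robot.move_straight([*O,.015],vel=.08,contact_N=6)); st()
print(robot.move_straight([*O,.0065],vel=.02,contact_N=5)); st()
robot.grip(.5); robot.sleep(.4)
robot.move_straight([*O,.15],vel=.15)
G=[.480,-.3605]
print(robot.inverse_kinematics([*G,.15],[np.pi,0,6.3*D]),robot.inverse_kinematics([.4065,.2692,.15],[np.pi,0,2*D]))
robot.goto([.45,-.1,.2],[np.pi,0,6.3*D]); st()
f=grab("scene"); t=grab("top")
i=lambda im,a,b,c,d,w,h: cv2.resize(im[b:d,a:c],(w,h),interpolation=cv2.INTER_CUBIC)
save("c4",np.hstack([i(t["image"],170,160,240,230,400,400),i(f["image"],180,140,260,220,400,400)]))
for nm,F in(("scene",f),("top",t)):
  C=cloud(F)
  for n,lo,hi in(("bat",.048,.1),("off",.024,.034)):
    m=(abs(C[...,0]-O[0])<.1)&(abs(C[...,1]-O[1])<.1)&(C[...,2]>lo)&(C[...,2]<hi); p=C[m]
    if len(p)<5: continue
    r=cv2.minAreaRect(p[:,:2].astype(np.float32)); print(nm,n,len(p),np.round(r[0],4),np.round(r[1],4),round(r[2],1),p[:,2].max().round(3))
  # red tab
  hsv=cv2.cvtColor(F["image"],cv2.COLOR_RGB2HSV)
  m=((hsv[...,0]<6)|(hsv[...,0]>174))&(hsv[...,1]>150)&(hsv[...,2]>90)&(abs(C[...,0]-.475)<.08)&(abs(C[...,1]+.36)<.08)
  print('red',m.sum(),C[m].mean(0).round(4))
```

```text
False
t 14.61 tcp [0.4064 0.2691 0.0147] rot [-3.141 -0.    -3.107] F [ 0.01 -0.61 -1.15] op 0.342 gf 41.3
True
t 15.03 tcp [0.4067 0.2694 0.0075] rot [ 3.141  0.    -3.107] F [-0.07 -0.29  3.7 ] op 0.338 gf 41.9
[-0.11554466  0.56407844  0.98892622  1.81455696 -0.53761403  1.05973064
 -0.38331022] [-1.56001375  0.38244435  1.12754448  2.06862125 -0.42813365  0.94758716
 -1.73778324]
t 18.71 tcp [ 0.4501 -0.0994  0.1998] rot [-3.142  0.     0.111] F [-1.04  0.68  0.46] op 0.498 gf 0.0
scene bat 214 [0.4056 0.2619] [0.0285 0.1318] 88.0 0.064
scene off 256 [0.4046 0.2699] [0.129  0.1546] 1.5 0.034
red 9 [ 0.4723 -0.3495  0.0288]
top bat 252 [0.4085 0.2673] [0.1292 0.0267] 1.6 0.067
top off 716 [0.408  0.2694] [0.1202 0.1446] 1.8 0.034
red 0 [nan nan nan]<stdin>:22: RuntimeWarning: Mean of empty slice.
  ret = um.true_divide(
```

View pics/c4.png

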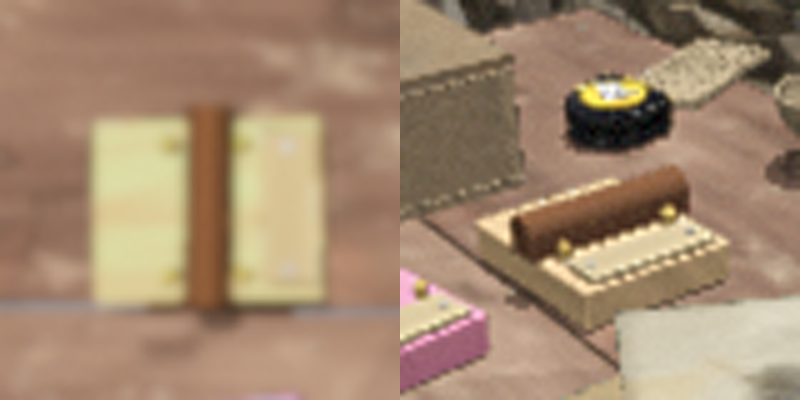

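The batten lies flat between the pins, seen at (208,205) in the left half. Next is the gauge.

```bash
cat >> h.py <<'E'
def mark(f,near,yaw,c):
    """red tab & dark pointer positions in gauge frame; near=gauge origin, rough"""
    C=cloud(f); hsv=cv2.cvtColor(f["image"],cv2.COLOR_RGB2HSV)
    m=((hsv[...,0]<8)|(hsv[...,0]>172))&(hsv[...,1]>130)&(hsv[...,2]>80)&(np.linalg.norm(C-np.array(near)-[0,0,.04],axis=-1)<.09)
    v,u=np.nonzero(m); print('red',m.sum(),'px',u.mean().round(1),v.mean().round(1),'W',np.nanmean(C[m],0).round(4)); return u.mean(),v.mean()
E
python3 - <<'E'
from h import *
G=[.480,-.3605]; o=[np.pi,0,6.3*D]
robot.grip(.6)
robot.goto([*G,.18],o)
robot.move_straight([*G,.10],vel=.15)
print(robot.move_straight([*G,.076],vel=.04,contact_N=6)); st()
robot.grip(0,60); s=st()
if s["opening"]>.2:
    robot.move_straight([*G,.22],vel=.15); robot.sleep(1.0); st()
f=grab("scene"); save("c5",cv2.resize(f["image"][170:300,340:460],(554,600),interpolation=cv2.INTER_CUBIC))
mark(f,[.48,-.36,.144],0,0)
C=cloud(f)
for n,lo,hi in(("base",.146,.16),("plate",.17,.23),("bottom",.10,.146)):
    m=(abs(C[...,0]-.48)<.08)&(abs(C[...,1]+.36)<.08)&(C[...,2]>lo)&(C[...,2]<hi); p=C[m]
    if len(p)<5: continue
    r=cv2.minAreaRect(p[:,:2].astype(np.float32)); print(n,len(p),np.round(r[0],4),np.round(r[1],4),round(r[2],1),p[:,2].min().round(3))
E
```

```text
False
t 21.52 tcp [ 0.48   -0.3607  0.076 ] rot [3.141 0.    0.11 ] F [ 0.03 -0.14 -0.  ] op 0.601 gf 0.0
t 21.83 tcp [ 0.48   -0.3604  0.0763] rot [-3.141 -0.     0.11 ] F [-0.67  1.84  3.16] op 0.343 gf 59.1
t 23.94 tcp [ 0.48   -0.3605  0.22  ] rot [ 3.142 -0.     0.11 ] F [ 0.4  -0.16 -3.59] op 0.344 gf 59.0
red 13 px 385.8 213.9 W [ 0.473  -0.3496  0.1706]
base 598 [ 0.4724 -0.3625] [0.039  0.1226] 13.2 0.146
plate 1265 [ 0.477  -0.3611] [0.0148 0.1106] 5.2 0.17
bottom 14 [ 0.464  -0.3694] [0.0281 0.1125] 19.6 0.144
```

View pics/c5.png

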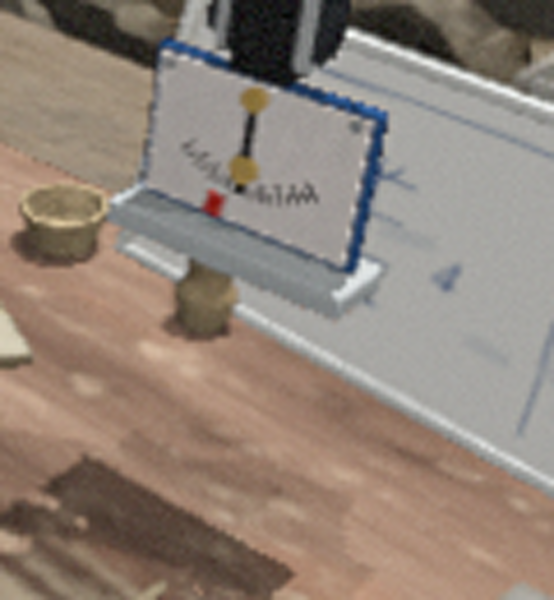

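The gauge is held clear. In the crop the pivot is at (254,100), the pointer tip at (240,190) and the red tab at (213,205). I intersect those rays with the dial plane to get the tab angle.

```bash
cat >> h.py <<'E'
def dial(f,px,org,yaw,a=0):
    "pixels -> (y,z) in gauge frame, on plane x=-8 mm; gauge R = Rz(yaw) Rx(a)"
    from scipy.spatial.transform import Rotation as Ro
    K=np.array([[f["fx"],0,f["cx"]],[0,f["fy"],f["cy"]],[0,0,1.]])
    p=cv2.undistortPoints(np.array(px,float).reshape(-1,1,2),K,np.array(f["dist_coeffs"],float)).reshape(-1,2)
    R=np.array(f["R"]); Rg=Ro.from_euler('xyz',[a,0,yaw]).as_matrix()
    d=np.c_[p,np.ones(len(p))]@R@Rg; c=(-R.T@np.array(f["t"])-org)@Rg
    s=(-.008-c[0])/d[:,0]; return (c+s[:,None]*d)[:,1:]
E
python3 - <<'E'
from h import *
f=load("scene")
k=120/554
px=[(340+x*k-.4,170+y*130/600-.4) for x,y in((254,100),(240,190),(213,205))]
q=dial(f,px+[(385.8,213.9)],np.array([.480,-.3605,.1437]),6.3*D)
print(q.round(4))
for p in q[1:]: d=p-q[0]; print(np.arctan2(d[0],-d[1]).round(3),np.hypot(*d).round(4), 'abs',np.arctan2(p[0],.086-p[1]).round(3))
for a in (0,-.33): print(robot.inverse_kinematics([.4067,.2692,.14],[np.pi+a,0,2*D]))
E
```

```text
[[-0.001   0.0872]
 [-0.0011  0.0408]
 [ 0.0106  0.028 ]
 [ 0.0105  0.0283]]
-0.002 0.0464 abs -0.025
0.194 0.0603 abs 0.18
0.193 0.06 abs 0.18
[-1.62479072  0.49878688  1.27563217  2.08083016 -0.58006333  0.98823016
 -1.57719467]
[-1.66691777  0.65085695  1.21560279  1.95670475 -0.3445345   1.11341166
 -1.8384278 ]
```

Run:
```python
from h import *
P=np.array([.48,-.3605,.22]); a=-.194; y=6.3*D
robot.move_straight(P+[0,0,.02],vel=.1,attitude=[np.pi+a,0,y]); robot.sleep(1.); s=st()
f=grab("scene")
from scipy.spatial.transform import Rotation as Ro
Rg=Ro.from_euler('xyz',[a,0,y]).as_matrix()
org=s["tcp_pos"]-Rg@[0,0,.0763]
uv=mark(f,org,0,0)
print('along-tool',dial(f,[uv],org,y,a).round(4),'vertical',dial(f,[uv],s["tcp_pos"]+[0,0,.038]-Rg@[0,0,.1143],y,a).round(4))
save("c6",cv2.resize(f["image"][160:290,340:460],(554,600),interpolation=cv2.INTER_CUBIC))
robot.move_straight(P+[0,0,.05],vel=.1,attitude=[np.pi,0,y])
```

```text
t 25.37 tcp [ 0.48   -0.3604  0.24  ] rot [2.948 0.    0.11 ] F [-0.61  0.85 -3.84] op 0.343 gf 59.2
red 14 px 391.1 207.9 W [ 0.4734 -0.3596  0.1899]
along-tool [[0.0104 0.0281]] vertical [[0.0177 0.0289]]
```

View pics/c6.png

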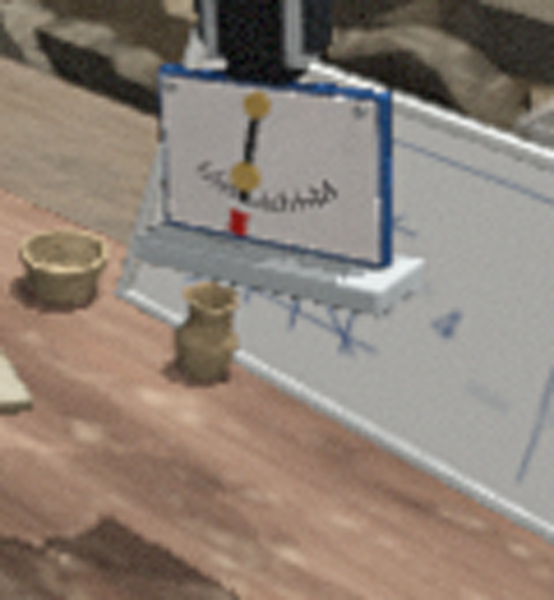

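In the tilted crop the pointer tip (243,200) points at the tab (238,222), and the along-tool offset model is confirmed. Now to the batten.

Run:
```python
from h import *
O=np.array([.4067,.2692]); y=5*D
robot.goto([*O,.21],[np.pi,0,y]); robot.sleep(.3)
print(robot.sense()["joint_pos"].round(3))
robot.move_straight([*O,.150],vel=.1); robot.sleep(.3); st()
print(robot.move_straight([*O,.130],vel=.02,contact_N=5)); s=st(); robot.sleep(.5); st(); print(s["joint_pos"].round(3))
```

```text
[-1.536  0.222  1.022  1.996 -0.219  1.039 -1.897]
t 29.49 tcp [0.4069 0.2694 0.1504] rot [-3.141e+00 -1.000e-03  8.700e-02] F [ 0.37 -0.73 -3.66] op 0.342 gf 59.3
True
t 30.14 tcp [0.4067 0.2692 0.138 ] rot [3.142e+00 1.000e-03 8.700e-02] F [-0.39 -0.52  5.26] op 0.346 gf 60.2
t 30.64 tcp [0.4067 0.2692 0.138 ] rot [3.142 0.    0.087] F [-1.16 -0.99  6.15] op 0.342 gf 60.2
[-1.436  0.337  0.948  2.076 -0.352  0.895 -1.774]
```

```bash
cat > rock.py <<'E'
from h import *
def pose(a,dn,O=(.4067,.2692),y=5*D,r=.015,h=.0763,z0=.138):
    n=np.array([0,-np.sin(a),np.cos(a)]); t=np.array([0,np.cos(a),np.sin(a)])
    v=r*n+r*a*t+h*n+dn*n-np.array([0,0,r+h])
    c,s=np.cos(y),np.sin(y)
    return np.array([O[0]-s*v[1],O[1]+c*v[1],z0+v[2]]),[np.pi+a,0,y]
E
python3 - <<'E'
from rock import *
dn=0
for a in np.linspace(-.05,-.2,4):
    p,o=pose(a,dn); robot.move_straight(p,vel=.03,attitude=o); robot.sleep(.2)
    s=st(); F=s["wrist_force"][2]+3.6
    if F<4: dn-=.0004
    elif F>14: dn+=.0004
robot.sleep(1.); st()
E
```

```text
t 31.14 tcp [0.4067 0.2737 0.1384] rot [ 3.094e+00 -1.000e-03  8.700e-02] F [-0.55  3.01  3.16] op 0.342 gf 60.3
t 31.62 tcp [0.4062 0.277  0.1381] rot [ 3.044 -0.     0.086] F [-0.58  4.1   5.18] op 0.344 gf 60.6
t 32.09 tcp [0.4059 0.2807 0.1376] rot [ 2.994 -0.     0.086] F [-2.37  5.95  5.57] op 0.345 gf 60.9
t 32.57 tcp [0.4056 0.2845 0.1371] rot [ 2.944 -0.     0.086] F [-1.94  4.81  4.57] op 0.346 gf 61.0
t 33.57 tcp [0.4056 0.2844 0.1371] rot [ 2.944 -0.     0.086] F [-0.81  4.77  4.53] op 0.344 gf 61.0
```

Run:
```python
from h import *
from scipy.spatial.transform import Rotation as Ro
s=robot.sense(); f=grab("scene"); t=grab("top")
a=s["tcp_rot"][0]-np.pi; y=s["tcp_rot"][2]; Rg=Ro.from_euler('xyz',[a,0,y]).as_matrix(); org=s["tcp_pos"]-Rg@[0,0,.0763]; print(a,org.round(4))
uv=mark(f,org,0,0); print(dial(f,[uv],org,y,a).round(4))
i=lambda im,a,b,c,d,w,h: cv2.resize(im[b:d,a:c],(w,h),interpolation=cv2.INTER_CUBIC)
save("c7",i(f["image"],180,125,260,205,600,600))
C=cloud(f); m=(abs(C[...,0]-.405)<.08)&(abs(C[...,1]-.26)<.03)&(C[...,2]>.04)&(C[...,2]<.058); p=C[m]; print(len(p),p.mean(0),p.min(0),p.max(0))
```

```text
-0.19774346990390024 [0.4069 0.2695 0.0623]
red 2 px 215.0 169.5 W [0.3983 0.2816 0.0915]
[[0.006  0.0314]]
167 [0.39394422 0.25549766 0.04876957] [0.33973125 0.23946469 0.04011252] [0.47027766 0.28219258 0.05798497]
```

View pics/c7.png

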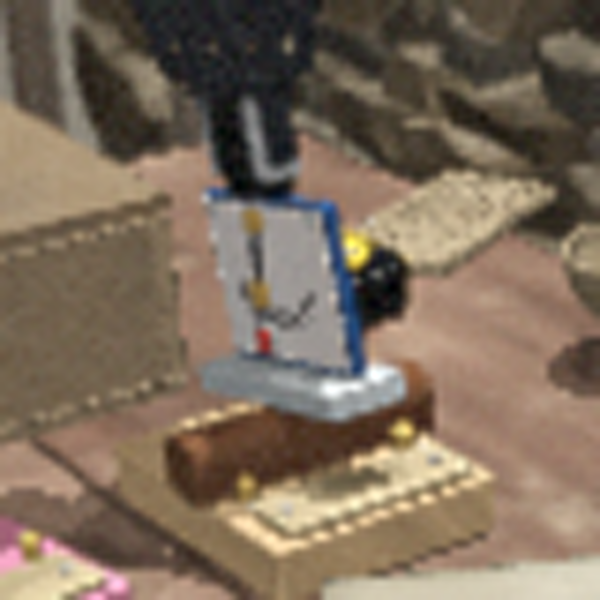

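The gauge sits across the batten, tilted, with the pointer bob at (261,295) lined up with the red tab at (263,340). The base is clear of the offcut and the batten is between its pins. Handing in.

Run:
```python
from h import *
st(); print(robot.close_job())
```

```text
t 33.67 tcp [0.4056 0.2844 0.1371] rot [ 2.944 -0.     0.086] F [-2.04  5.75  4.98] op 0.342 gf 61.0
the job is handed in; nothing more can be done
None
```

I handed the job in at about 34 s, with the batten lying flat between the pins and the gauge held on it at about 0.20 rad tilt, pointer over the red tab; the hand-in returned no verdict.

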